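Copy a panel's rake to the bending jig with a locking bevel gauge

TASK

Lay the bevel gauge in the corner of the instrument case and slide it gently along the rail until it is fully home, stock flush on the rail and blade flush on the white panel; press its red lever right down to lock that angle while it sits there. Then carry the locked gauge to the bending jig and just as gently slide it fully home along the aluminium fence, so that its blade (never your fingers) swings the orange arm open to the panel's angle; leave the gauge lying there, let go, and do not disturb the meter, jar or resistance box.

Things in the scene. Friction and masses are not known exactly. Their poses are not given: they have to be found in the camera images.
- bevel_grip (a point): Centre of the black handle block (44 long, 20 wide, 16 to 56 mm above the bench) on the bevel gauge's dark wooden stock, 36 mm above the gauge's underside. x runs along the stock towards the hinge, y across stock and handle, z up. The hinge axis is 84 mm away along +x; the stock is 20 wide, 16 high and ends 31 mm away along -x. The gauge lies flat and weighs 0.35 to 0.55 kg.
- bevel_pivot (a point): The bevel gauge's hinge axis, centre of the round 20 mm hub where wooden stock and steel blade meet, under a 36 mm round lock plate that clears the rails; 8 mm above its underside. Axes as bevel_grip. The stock's guiding face is its +y side, 10 mm from the centre line; the blade sticks out on the -y side.
- blade (a joint): The gauge's blade. Angle between stock and blade minus 90 degrees, in rad: 0 is square, positive is wider open (starts 0.45 to 0.7). It turns with slight friction (0.015 N m) while unlocked and stays where it is left; locked, it holds while it pushes the jig's arm round. Its polished faces slide easily (friction about 0.25).
- blade_mid (a point): Point on the blade's centre line 50 mm from the hinge. The blade is a steel bar 95 long from the hinge axis, 20 wide, 2 to 14 mm above the underside. -y runs along the blade to its tip, +x points to its outer face, 10 mm away, the one that goes against the panel or the arm.
- lock (a joint): Red lock lever, 50 long, 10 wide, 8 thick, hinged 34 mm above the gauge's underside over the pivot. 0 = raised at 43 degrees (blade free), 0.75 rad = level along the stock (locked). Pressed straight down 30 mm from its hinge it takes 4 to 8 N, meets a hard stop when fully down, and stays where it is left.
- lock_pad (a point): Point to press on the red lever: on its centre line, 32 mm from its hinge towards the black handle. At first it is about 56 mm above the bench, when locked about 34 mm (the lever's upper face is 4 mm higher when level).
- case_seat (a point): Nominal place of the gauge's pivot when it is home in the case's corner, 8 mm above the bench. The case, fixed, is a grey rail and a white raked panel, 14 mm high. x runs along the rail to the corner, z up; the rail's guiding face is at y = +10 mm, from x = -130 to +45. The panel's real place is uncertain: home is 2 mm before to 21 mm beyond this point along x, felt as a stop when hub, stock and blade all touch, at any rake.
- panel_mid (a point): White raked panel, fixed and rigid. Point on a line through case_seat, 50 mm from it along the panel's direction; -y points along the panel away from the corner, its face is nominally 10 mm away at +x, really 8 to 30 mm. The panel makes 80 to 105 degrees with the rail; it runs to 112 mm from the corner.
- jig_seat (a point): Axis of the bending jig's swing arm, 8 mm above the bench; nominal place of the gauge's pivot when home. The jig is fixed, parallel to the case: an aluminium fence and an orange arm, 14 mm high. x runs along the fence to the arm, z up; the fence's guiding face is at y = +10 mm, from x = -130 to +45. The arm's bar is not where drawn: home is 2 mm before to 13 mm beyond this point along x, felt as a stop.
- swing (a joint): The orange swing arm of the jig: angle between fence and arm minus 90 degrees, in rad; positive is wider open. It starts at -0.6 to -0.4, more closed than the panel. A stiff hinge (0.045 N m) that stays where it is left; the gauge's blade tip meets it first and pushes it round as the gauge slides along the fence.
- swing_mid (a point): Point on a line through jig_seat, 50 mm from it along the arm; -y points along the arm to its tip (112 mm from jig_seat), its face is nominally 10 mm away at +x, really 8 to 22 mm.
- meter_mid (a point): Yellow multimeter, 75 x 150 x 36 mm, loose bystander; its centre.
- flux: White jar with a red cap, 56 mm diameter, 60 mm high, loose bystander; centre of its underside.
- decade_mid (a point): Cream resistance box, 60 x 85 x 30 mm with a black knob, loose bystander; its centre.
Not all that is in view belongs to the job. Leave any purple look-alike of the part that bears case_seat alone. What is shaped like the part that bears bevel_grip but turquoise is not meant.

How it is judged:
By the outcome, as a careful person would: the job done as asked, in the order asked, and still so for the second after the job is handed in, with the robot touching nothing.
It also fails if it takes over 72 s, if anything falls off the work surface, if the arm or the gripper's body presses on something with over 40 N, if the wrist force passes 120 N, or if a joint passes its speed limit or range.

ROBOT

A 6-joint arm with a two-finger parallel gripper is mounted at the origin on the work surface. World frame = base frame: x ahead of the robot, y to its left, z up, the work surface at z = 0. Lengths are in mm, angles in rad, forces in N, time in s.
With the tool pointing down it reaches from about 250 to 775 mm from the base axis. Payload 4 kg.
Tool frame: the origin (TCP) lies midway between the tips of the shut fingers; the grasp point (between the pads) lies ctrl.tcp_to_grasp behind it (ctrl.tcp_to_grasp is the distance from the TCP to the grasp point, in mm); z points along the fingers, y is the line along which they close (so a half turn about z gives the same grasp; the last joint's range is limited). The gripper opens to 85 mm and grips with 20 to 120 N. Pads are 22 mm wide; open, the fingers measure 114 mm over their backs; the gripper's body (76 mm by 85 mm) begins 54 mm behind the grasp point. The pads swing forward as they close: fully open they stand 13 mm farther back than shut.
Start: joints at [1.087, 0.087, 1.371, -0, 1.684, -0.103], TCP at [204.425, 510.616, 231.341] pointing down, gripper open.
Joint ranges: [-3.1, 3.1], [-0.76, 2.03], [0.27, 2.55], [-1.08, 4.22], [0.17, 2.65], [-2.57, 2.57]. Speed limits (rad/s): [2.79, 2.79, 3.14, 3.14, 3.14, 3.14].

INTERFACE

Orientations are given as a rotation vector (axis times angle).
In Python, from cell import ctrl gives the robot as it stands.
- The arm moves only by the tool servo_tool, never from a script. Its arguments are lists of equal length, an entry for each row: "rotation": the turn, a rotation vector about the world's x, y, z in rad, a list of three; "slide": the shift along the world's x, y, z in m, a list of three; "gripper": the finger opening in m, from 0 to 0.0854. A call has 1 to 10 rows; each row is the pose to reach, as a shift and turn from the pose commanded when the call began; what a row does not reach only later rows make up. A row lasts 1/12 s, in which the tool goes at most 41.7 mm and 7.16 degrees, less where a joint would pass 70% of its speed; a pose out of reach is approached as far as the arm can. A call with a gripper value outside its range is refused whole. The fingers move at their own pace and stop on an object; "squeeze" is the grip in N (left out, the last holds). Time passes only in rows, so rows that repeat a pose let the fingers close. It gives the time, the measured TCP pose, the force, the opening and the grip force at its end, in the units of the state.
- ctrl.observe(): the state, without advancing time (a new reading comes with each control period).
- ctrl.grab_frame(name): name is "scene" or "top"; returns the picture (480x640x3 uint8, blue, green, red); there is no depth.
- ctrl.calibration(name): a dict with "fx", "fy", "cx", "cy" (pixels), "eye" and "rotation" of the camera in the world. Camera axes: x right, y down, z forward; pixel columns grow to the right and rows downward; lengths in mm; the calibration is good to about 2 mm. A picture is of the moment at which its call begins. calibration takes no time and is no camera call.
- ctrl.job_done(): hands the job in; it is judged then, once.
The state is a dict: "time_s": time; "joints": joint angles; "qd": joint speeds; "tau": joint torques, N m; "position": TCP position; "eef_rot": TCP orientation; "ft_force": force on the tool from outside, world axes, zero at the start; "moment": the same for the moment, N m; "finger_gap": finger opening in mm; "gripper_force": force on a finger pad.
Only numpy, scipy, OpenCV 4.12 (cv2) and the standard library are available. Lean on these libraries where they do the work, as an engineer would, in place of code of your own. Each camera call takes 0.05 s, during which the arm holds its last target. There are 200 camera calls.

## Working session

There is one attempt and no reset: what is moved stays moved. The work goes in short steps, Python scripts to look and compute and a tool call to move; the robot and the scene stay as the last step left them, time stands still between calls to the robot, and variables do not carry over. Pictures are saved under pics/ and viewed, at most 10 in all, crops included, and the job is handed in when it is done.

Besides the shell and the picture viewer there is one more tool, called after "Request:" as name(argument=value, ...), one argument or row to a line, values as JSON. servo_tool: Moves the arm, as the interface text tells. Its arguments: {"type":"object","properties":{"rotation":{"type":"array","items":{"type":"array","items":{"type":"number"}}},"slide":{"type":"array","items":{"type":"array","items":{"type":"number"}}},"gripper":{"type":"array","items":{"type":"number"}},"squeeze":{"type":"number"}},"required":["rotation","slide","gripper"]}

```bash
ls; mkdir -p pics; python3 - <<'E'
from cell import ctrl
import cv2
for n in("scene","top"):
    cv2.imwrite(f"pics/{n}0.png",ctrl.grab_frame(n)); print(n,ctrl.calibration(n))
print(ctrl.observe(),ctrl.tcp_to_grasp)
E
```

```text
pics
scene {'fx': 578.2678860506127, 'fy': 578.2678860506127, 'cx': 322.54059955454824, 'cy': 243.55947510232122, 'eye': array([1170.62990411,  901.4563954 ,  859.60116729]), 'rotation': array([-0.66357865, -2.53064422,  1.24439624])}
top {'fx': 464.89657251140744, 'fy': 464.89657251140744, 'cx': 318.96830855733845, 'cy': 241.96370731331592, 'eye': array([ 448.97557508,    9.73535839, 1338.82216019]), 'rotation': array([-2.15707419,  2.1493065 , -0.15154626])}
{'time_s': 0.1, 'joints': array([ 1.08692414e+00,  8.79053913e-02,  1.37213923e+00,  4.33575576e-05,
        1.68359864e+00, -1.03117485e-01]), 'qd': array([-0.00180108, -0.00197278, -0.00356379,  0.00226553, -0.00040239,
        0.00040139]), 'tau': array([ 2.01581017e-03, -3.53015828e+01, -3.14218712e+01, -1.22373958e-04,
        7.93106767e-03, -2.68448099e-05]), 'position': array([204.17875715, 510.20593978, 230.22457963]), 'eef_rot': array([-5.94354020e-01, -3.08421013e+00,  3.06315252e-03]), 'ft_force': array([-0.85653325, -0.07460942,  0.38086608]), 'moment': array([ 0.02276458, -0.02393079,  0.02523447]), 'gripper_force': 0.0, 'finger_gap': 84.85532035931448} 18.700000000000003
```

View pics/scene0.png

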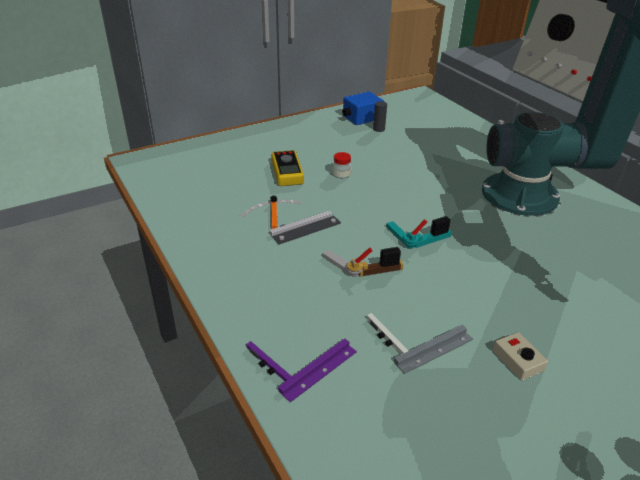

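View pics/top0.png

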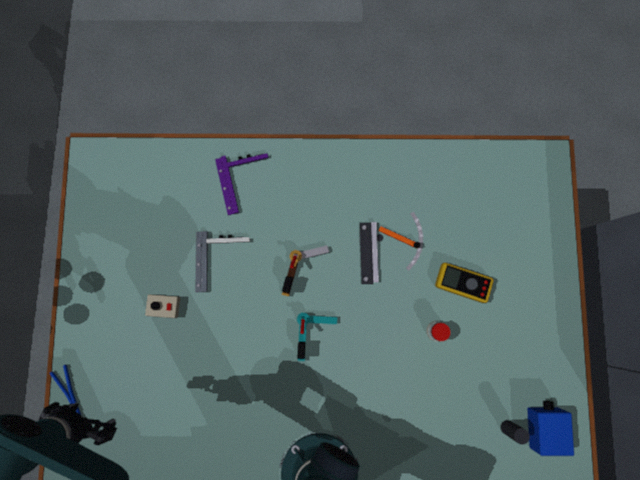

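The scene shows the case (rail ~(203,262), panel ~(232,239) in the top view), the gauge (handle ~(288,285), hub ~(297,258), blade ~(318,251)) and the jig (fence ~(370,252), arm (380,230)→(418,245)). Purple and turquoise are decoys. I'll zoom in next.

```bash
python3 - <<'E'
import cv2,numpy as np
t=cv2.imread("pics/top0.png"); s=cv2.imread("pics/scene0.png")
a=cv2.resize(t[215:305,185:435],None,fx=3.2,fy=3.2,interpolation=cv2.INTER_CUBIC)
b=cv2.resize(s[185:375,235:485],None,fx=1.6,fy=1.6,interpolation=cv2.INTER_CUBIC)
h=np.zeros((a.shape[0]+b.shape[0],800,3),np.uint8);h[:a.shape[0],:a.shape[1]]=a;h[a.shape[0]:,:b.shape[1]]=b
c=cv2.resize(t[215:270,190:260],None,fx=5.5,fy=5.5,interpolation=cv2.INTER_CUBIC);h[a.shape[0]:a.shape[0]+c.shape[0],410:410+c.shape[1]]=c[:,:390]
cv2.imwrite("pics/z0.png",h);print(h.shape)
E
cat > h.py <<'E'
import numpy as np,cv2
from scipy.spatial.transform import Rotation as R
from cell import ctrl
def ray(n,px,z):
    c=ctrl.calibration(n);M=R.from_rotvec(c["rotation"]).as_matrix()
    p=np.atleast_2d(np.asarray(px,float));d=np.c_[(p[:,0]-c["cx"])/c["fx"],(p[:,1]-c["cy"])/c["fy"],np.ones(len(p))]@M.T
    return c["eye"]+d*((z-c["eye"][2])/d[:,2])[:,None]
def proj(n,P):
    c=ctrl.calibration(n);M=R.from_rotvec(c["rotation"]).as_matrix()
    q=(np.atleast_2d(P)-c["eye"])@M;return np.c_[q[:,0]/q[:,2]*c["fx"]+c["cx"],q[:,1]/q[:,2]*c["fy"]+c["cy"]]
E
python3 - <<'E'
from h import *
np.set_printoptions(precision=1,suppress=True)
for nm,p,z in [("hub",(297,257),16),("handle",(288,285),56),("bladetip",(329,249),14),("railtop",(203,232),14),("railbot",(203,291),14),("panelend",(252,240),14),("fence",(370,223),14),("fenceb",(370,283),14),("armtip",(418,245),14)]:print(nm,ray("top",p,z))
E
```

```text
(592, 800, 3)
hub [[586.2  66.5  16. ]]
handle [[504.6  88.8  56. ]]
bladetip [[609.9 -25.   14. ]]
railtop [[657.8 338.1  14. ]]
railbot [[488.7 331.8  14. ]]
panelend [[635.1 196.5  14. ]]
fence [[ 686.1 -143.7   14. ]]
fenceb [[ 512.9 -141.6   14. ]]
armtip [[ 622.4 -281.1   14. ]]
```

View pics/z0.png

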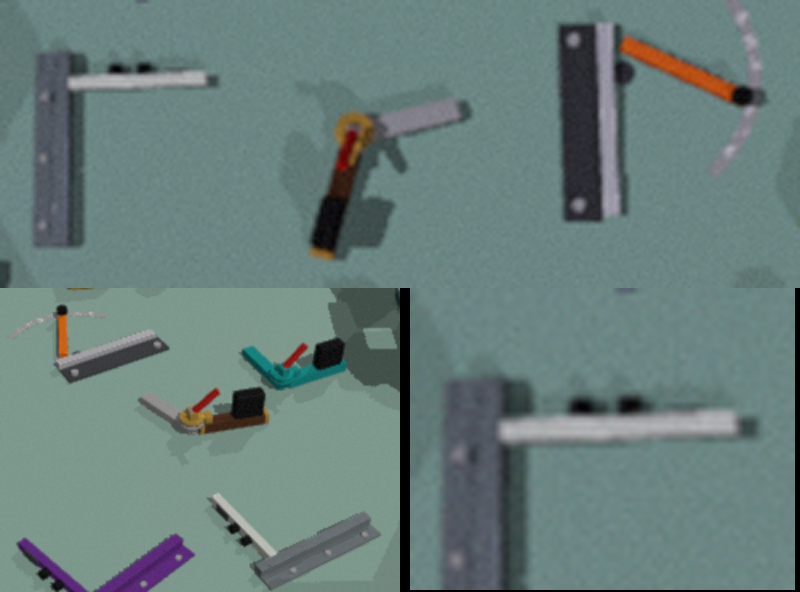

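```bash
cat > m.py <<'E'
from h import *
np.set_printoptions(precision=2,suppress=True)
def cen(m):
    n,l,st,c=cv2.connectedComponentsWithStats(m.astype(np.uint8));i=1+np.argmax(st[1:,4]);return c[i],st[i]
def sub(img,x0,x1,y0,y1):
    m=np.zeros(img.shape[:2],bool);m[y0:y1,x0:x1]=1;return m
E
python3 - <<'E'
from m import *
t=cv2.imread("pics/top0.png");g=t.astype(int);hsv=cv2.cvtColor(t,cv2.COLOR_BGR2HSV)
print("rail row260",g[260,194:216].tolist());print("fence row250",g[250,355:385].tolist())
# edges: gradient max of grey, subpixel
gray=cv2.GaussianBlur(cv2.cvtColor(t,cv2.COLOR_BGR2GRAY),(0,0),0.7).astype(float)
print("rail gray mean",gray[240:285,194:216].mean(0));print("fence mean",gray[230:278,355:385].mean(0))
w=sub(t,275,335,240,300)
blk=(g.max(2)<45)&w;c,s=cen(blk);print("handle",c,s,ray("top",c,56))
yel=(hsv[...,0]>10)&(hsv[...,0]<32)&(hsv[...,1]>130)&(hsv[...,2]>110)&sub(t,285,310,244,270);c,s=cen(yel);print("plate",c,s,ray("top",c,22))
ora=(hsv[...,0]>5)&(hsv[...,0]<20)&(hsv[...,1]>170)&(hsv[...,2]>120)&sub(t,375,425,220,250)
y,x=np.nonzero(ora);P=ray("top",np.c_[x,y],14)[:,:2];m=P.mean(0);u=np.linalg.svd(P-m)[2][0];print("arm",m,u,P.min(0),P.max(0))
wh=(g.min(2)>170)&sub(t,205,256,230,250);y,x=np.nonzero(wh);P=ray("top",np.c_[x,y],14)[:,:2];m=P.mean(0);u=np.linalg.svd(P-m)[2][0];print("panel",m,u,P.min(0),P.max(0))
bl=(abs(g-np.array([160,150,150])).max(2)<35)&(g[...,2]>g[...,1]-4)&sub(t,302,333,240,262);y,x=np.nonzero(bl);P=ray("top",np.c_[x,y],14)[:,:2];m=P.mean(0);u=np.linalg.svd(P-m)[2][0];print("blade",len(x),m,u,P.min(0),P.max(0))
E
```

```text
rail row260 [[132, 136, 108], [119, 117, 99], [102, 94, 86], [98, 88, 81], [98, 88, 81], [95, 85, 79], [92, 82, 77], [96, 87, 79], [104, 94, 87], [106, 93, 91], [102, 90, 84], [115, 102, 96], [84, 75, 70], [58, 56, 49], [67, 71, 54], [74, 75, 58], [78, 79, 63], [112, 115, 89], [132, 133, 108], [133, 135, 108], [133, 135, 109], [134, 135, 107]]
fence row250 [[137, 137, 113], [128, 133, 105], [134, 134, 109], [131, 134, 109], [113, 113, 90], [70, 68, 58], [50, 44, 42], [51, 41, 43], [49, 43, 39], [51, 46, 42], [51, 41, 44], [50, 42, 42], [53, 46, 43], [50, 45, 44], [52, 46, 42], [45, 39, 35], [53, 47, 50], [137, 126, 128], [171, 156, 161], [165, 151, 151], [160, 147, 148], [165, 152, 154], [132, 124, 121], [76, 75, 61], [80, 84, 69], [111, 114, 89], [131, 134, 108], [129, 130, 105], [136, 138, 111], [126, 129, 102]]
rail gray mean [120.6  108.82  95.56  91.38  91.69  89.56  84.93  84.82  88.51  90.56
  91.27  87.53  74.31  66.67  72.84  78.49  86.87 107.18 123.82 128.2
 128.31 128.11]
fence mean [125.73 125.69 125.06 121.19 105.81  78.52  53.94  44.4   43.6   44.79
  45.65  46.08  45.52  44.29  43.21  44.79  60.92  98.5  133.92 148.96
 148.54 135.17 107.02  80.27  75.08  89.58 106.19 115.94 120.67 122.31]
handle [287.74 283.57] [283 275  11  18 129] [[508.53  89.56  56.  ]]
plate [294.38 254.  ] [290 251  11   9  45] [[594.16  73.8   22.  ]]
arm [ 649.03 -218.66] [-0.42 -0.91] [ 622.35 -266.95] [ 674.5  -169.43]
panel [635.29 267.86] [-0.04  1.  ] [631.65 210.9 ] [640.82 325.72]
blade 127 [604.12  11.59] [-0.22  0.97] [589.42 -19.28] [618.5   46.67]
```

```bash
python3 - <<'E'
from m import *
t=cv2.imread("pics/top0.png");gray=cv2.GaussianBlur(cv2.cvtColor(t,cv2.COLOR_BGR2GRAY),(0,0),0.7).astype(float)
def edge(rows,c0,c1,sgn,nm,ax=1):
    E=[]
    for r in rows:
        a=gray[r,c0:c1] if ax else gray[c0:c1,r]
        d=np.clip(sgn*np.diff(a),0,None);k=np.argmax(d);s=slice(max(k-1,0),k+2)
        e=c0+.5+(np.arange(len(d))[s]*d[s]).sum()/d[s].sum();E.append((e,r) if ax else (r,e))
    P=ray("top",E,14)[:,:2]
    l=cv2.fitLine(P.astype(np.float32),cv2.DIST_HUBER,0,.01,.01).ravel()
    if (l[0] if ax else -l[1])<0:l[:2]*=-1
    print(nm,"dir",l[:2],"yaw deg",np.degrees(np.arctan2(l[1],l[0])),"pt",l[2:],"at x=600 y=",l[3]+(600-l[2])*l[1]/l[0]);
edge([r for r in range(246,288)],202,210,-1,"rail face")
edge(range(230,280),375,381,-1,"fence face")
edge(range(230,280),368,375,1,"fence ridge left")
edge(range(230,280),355,364,-1,"fence left")
edge(range(214,246),238,247,-1,"panel near edge",0)
edge(range(214,246),232,240,1,"panel far edge",0)
for c in (199,203):print("rail col",c,gray[226:238,c],gray[286:298,c])
for c in (365,374):print("fence col",c,gray[216:228,c],gray[278:290,c])
print([ray("top",p,14)[0,:2] for p in ((203,231.5),(203,291.5),(374,222),(374,283))])
E
```

```text
rail face dir [1.   0.04] yaw deg 2.059942 pt [558.04 326.82] at x=600 y= 328.3305
fence face dir [1.   0.02] yaw deg 1.3341005 pt [ 603.9  -162.43] at x=600 y= -162.52162
fence ridge left dir [1.   0.02] yaw deg 1.1372038 pt [ 616.55 -147.79] at x=600 y= -148.12251
fence left dir [1.   0.02] yaw deg 1.2952281 pt [ 594.38 -113.51] at x=600 y= -113.386826
panel near edge dir [ 0.05 -1.  ] yaw deg -87.39989 pt [630.71 266.15] at x=600 y= 942.49854
panel far edge dir [ 0.02 -1.  ] yaw deg -88.97078 pt [641.72 266.48] at x=600 y= 2588.643
rail col 199 [124. 123. 124. 123. 116. 103.  91.  87.  86.  86.  86.  85.] [ 95.  89.  89.  89.  89.  94. 108. 122. 126. 125. 125. 126.]
rail col 203 [122. 117. 114. 110. 103.  93.  87.  84.  82.  81.  84.  86.] [ 92.  93.  91.  91.  89.  89. 104. 120. 124. 125. 126. 126.]
fence col 365 [126. 126. 127. 126. 122. 111.  83.  53.  52.  77. 100. 106.] [121. 121. 102.  71.  52.  60.  95. 121. 126. 124. 125. 125.]
fence col 374 [126. 125. 125. 125. 123. 127. 139. 148. 150. 151. 150. 151.] [152. 150. 145. 139. 132. 123. 122. 126. 126. 126. 127. 127.]
[array([659.24, 338.12]), array([487.26, 331.75]), array([ 689.08, -155.28]), array([ 512.97, -153.03])]
```

Request:
servo_tool(
  rotation=[
    [0,0,0.171],
    [0,0,0.171],
    [0,0,0.171],
    [0,0,0.171],
    [0,0,0.171],
    [0,0,0.171],
    [0,0,0.171],
    [0,0,0.171],
    [0,0,0.171],
    [0,0,0.171],
  ],
  slide=[
    [0.03,-0.042,-0.01],
    [0.06,-0.084,-0.02],
    [0.09,-0.126,-0.03],
    [0.12,-0.168,-0.04],
    [0.15,-0.21,-0.05],
    [0.18,-0.252,-0.06],
    [0.21,-0.294,-0.07],
    [0.235,-0.33,-0.08],
    [0.26,-0.36,-0.09],
    [0.28,-0.39,-0.1],
  ],
  gripper=[0.085,0.085,0.085,0.085,0.085,0.085,0.085,0.085,0.085,0.085],
)

```text
time_s: 0.93
position: [441.7, 178.8, 148.6]
eef_rot: [0.329, 3.124, 0.0]
ft_force: [0.9, 0.2, 0.2]
finger_gap: 84.9
gripper_force: 0.0
```

Request:
servo_tool(
  rotation=[
    [0,0,0],
    [0,0,0],
    [0,0,0],
    [0,0,0],
    [0,0,0],
  ],
  slide=[
    [0.015,-0.02,-0.005],
    [0.03,-0.04,-0.01],
    [0.045,-0.06,-0.015],
    [0.05,-0.07,-0.02],
    [0.05,-0.07,-0.02],
  ],
  gripper=[0.085,0.085,0.085,0.085,0.085],
)

```text
time_s: 1.35
position: [490.9, 108.8, 127.3]
eef_rot: [-0.334, -3.121, 0.002]
ft_force: [-0.8, 0.3, -0.1]
finger_gap: 85.1
gripper_force: 0.0
```

```bash
python3 - <<'E'
from m import *
s=cv2.imread("pics/scene0.png")
print(proj("scene",[[508.5,89.5,56],[508.5,89.5,16],[590,71.5,20]]))
print(proj("top",[[508.5,89.5,56],[590,71.5,20]]))
g=s.astype(int);b=(g.max(2)<45)&sub(s,370,410,235,280);c,st=cen(b);print(c,st)
E
```

```text
[[391.04 249.55]
 [389.49 263.21]
 [355.62 268.35]]
[[287.76 283.59]
 [295.2  255.53]]
[389.4  257.08] [379 248  21  19 331]
```

Request:
servo_tool(
  rotation=[
    [0,0,0],
    [0,0,0],
    [0,0,0],
    [0,0,0],
    [0,0,0],
    [0,0,0],
    [0,0,0],
    [0,0,0],
    [0,0,0],
    [0,0,0],
  ],
  slide=[
    [0.0176,-0.0193,0],
    [0.0176,-0.0193,-0.02],
    [0.0176,-0.0193,-0.045],
    [0.0176,-0.0193,-0.07],
    [0.0176,-0.0193,-0.09],
    [0.0176,-0.0193,-0.1],
    [0.0176,-0.0193,-0.1],
    [0.0176,-0.0193,-0.1],
    [0.0176,-0.0193,-0.1],
    [0.0176,-0.0193,-0.1],
  ],
  gripper=[0.085,0.085,0.085,0.085,0.085,0.07,0.05,0.035,0.03,0.025],
  squeeze=30,
)

```text
time_s: 2.18
position: [510.0, 91.8, 31.1]
eef_rot: [0.328, 3.121, 0.001]
ft_force: [1.8, -0.2, -0.0]
finger_gap: 26.0
gripper_force: 0.0
```

Request:
servo_tool(
  rotation=[
    [0,0,0],
    [0,0,0],
    [0,0,0],
    [0,0,0],
    [0,0,0],
    [0,0,0],
  ],
  slide=[
    [0,0,0],
    [0,0,0],
    [0,0,0],
    [0,0,0],
    [0,0,0],
    [0,0,0],
  ],
  gripper=[0.02,0.012,0.01,0.01,0.01,0.01],
)

```text
time_s: 2.68
position: [510.1, 91.3, 31.0]
eef_rot: [0.329, 3.121, 0.001]
ft_force: [-1.7, -0.6, 5.7]
finger_gap: 19.6
gripper_force: 29.8
```

Request:
servo_tool(
  rotation=[
    [0,0,0],
    [0,0,0],
    [0,0,0],
    [0,0,0],
    [0,0,0],
    [0,0,0],
    [0,0,0],
    [0,0,0],
    [0,0,0],
    [0,0,0],
  ],
  slide=[
    [0,0,0],
    [0,0,-0.003],
    [0,0,-0.007],
    [0,0,-0.007],
    [0,0,-0.007],
    [0,0,-0.007],
    [0,0,-0.007],
    [0,0,-0.007],
    [0,0,-0.007],
    [0,0,-0.007],
  ],
  gripper=[0.028,0.03,0.03,0.025,0.02,0.015,0.01,0.01,0.01,0.01],
)

```text
time_s: 3.52
position: [508.3, 91.4, 21.6]
eef_rot: [-0.329, -3.123, 0.0]
ft_force: [0.5, 0.7, -3.6]
finger_gap: 19.7
gripper_force: 30.3
```

Request:
servo_tool(
  rotation=[
    [0,0,0],
    [0,0,0],
    [0,0,0.03],
    [0,0,0.07],
    [0,0,0.11],
    [0,0,0.15],
    [0,0,0.19],
    [0,0,0.22],
    [0,0,0.234],
    [0,0,0.234],
  ],
  slide=[
    [0,0,0.012],
    [0,0,0.03],
    [-0.006,0.02,0.04],
    [-0.015,0.055,0.04],
    [-0.025,0.09,0.04],
    [-0.035,0.125,0.04],
    [-0.044,0.16,0.04],
    [-0.052,0.19,0.04],
    [-0.0575,0.208,0.04],
    [-0.0575,0.215,0.04],
  ],
  gripper=[0.01,0.01,0.01,0.01,0.01,0.01,0.01,0.01,0.01,0.01],
)

```text
time_s: 4.35
position: [449.9, 309.6, 63.2]
eef_rot: [-0.045, 3.141, 0.003]
ft_force: [-1.1, 0.9, -4.2]
finger_gap: 19.7
gripper_force: 30.4
```

Request:
servo_tool(
  rotation=[
    [0,0,0],
    [0,0,0],
    [0,0,0],
  ],
  slide=[
    [0,0,0],
    [0,0,-0.01],
    [0,0,-0.015],
  ],
  gripper=[0.01,0.01,0.01],
)

```text
time_s: 4.6
position: [451.4, 305.2, 46.3]
eef_rot: [0.036, -3.141, 0.001]
ft_force: [-0.9, 0.1, -4.4]
finger_gap: 19.6
gripper_force: 30.3
```

```bash
python3 - <<'E'
from m import *
t=ctrl.grab_frame("top");s=ctrl.grab_frame("scene");o=ctrl.observe();print(o["position"],o["eef_rot"],o["ft_force"],o["moment"],o["time_s"])
a=cv2.resize(t[210:330,165:285],None,fx=3.3,fy=3.3,interpolation=cv2.INTER_CUBIC)
b=cv2.resize(s[270:400,330:480],None,fx=2.6,fy=2.6,interpolation=cv2.INTER_CUBIC)[:396]
h=np.zeros((396,790,3),np.uint8);h[:a.shape[0],:a.shape[1]]=a;h[:b.shape[0],400:400+b.shape[1]]=b[:,:390];cv2.imwrite("pics/z1.png",h)
E
```

```text
[450.24 304.37  44.97] [ 0.03 -3.14  0.  ] [-0.91 -0.75 -4.33] [ 0.05  0.18 -0.04] 4.7
```

View pics/z1.png

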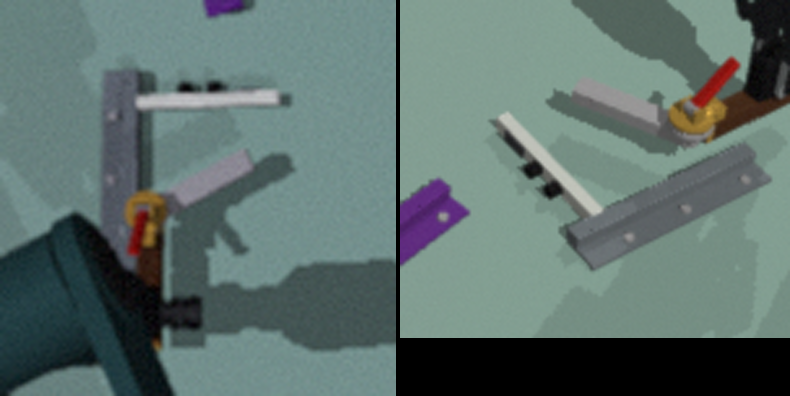

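Request:
servo_tool(
  rotation=[
    [0,0,0],
    [0,0,0],
    [0,0,0],
    [0,0,0],
    [0,0,0],
    [0,0,0],
  ],
  slide=[
    [0,0,-0.008],
    [0,0,-0.016],
    [0,0,-0.02],
    [0,0,-0.022],
    [0,0,-0.0225],
    [0,0,-0.0225],
  ],
  gripper=[0.01,0.01,0.01,0.01,0.01,0.01],
)

```text
time_s: 5.2
position: [451.2, 306.3, 24.4]
eef_rot: [0.038, -3.141, 0.0]
ft_force: [0.0, 0.1, -3.8]
finger_gap: 19.3
gripper_force: 30.3
```

```bash
cat > st.py <<'E'
from m import *
o=ctrl.observe();f=o["eef_rot"];a=np.degrees(2*np.arctan2(f[1],f[0]))%180
print("t",o["time_s"],"pos",o["position"],"yaw",(a+90)%180-90 if 0 else a, "F",o["ft_force"],"M",o["moment"],"gap",o["finger_gap"],o["gripper_force"])
E
python3 st.py
```

```text
t 5.2 pos [451.18 306.33  24.4 ] yaw 1.3848124957459333 F [ 0.04  0.07 -3.84] M [0.04 0.16 0.01] gap 19.261116987789702 30.284682512283325
```

Request:
servo_tool(
  rotation=[
    [0,0,0],
    [0,0,0],
    [0,0,0],
    [0,0,0],
  ],
  slide=[
    [0,0,-0.001],
    [0,0,-0.002],
    [0,0,-0.002],
    [0,0,-0.002],
  ],
  gripper=[0.01,0.01,0.01,0.01],
)

```text
time_s: 5.53
position: [451.3, 306.5, 22.8]
eef_rot: [-0.038, 3.141, 0.0]
ft_force: [-0.3, -0.4, -4.3]
finger_gap: 20.0
gripper_force: 30.3
```

Request:
servo_tool(
  rotation=[
    [0,0,0],
    [0,0,0],
    [0,0,0],
  ],
  slide=[
    [0,0,-0.001],
    [0,0,-0.0015],
    [0,0,-0.0015],
  ],
  gripper=[0.01,0.01,0.01],
)

```text
time_s: 5.78
position: [451.2, 306.4, 21.1]
eef_rot: [-0.038, 3.141, 0.0]
ft_force: [-0.4, 0.2, -4.6]
finger_gap: 19.5
gripper_force: 30.5
```

Request:
servo_tool(
  rotation=[
    [0,0,0],
    [0,0,0],
    [0,0,0],
  ],
  slide=[
    [0,0,-0.001],
    [0,0,-0.0015],
    [0,0,-0.0015],
  ],
  gripper=[0.01,0.01,0.01],
)

```text
time_s: 6.03
position: [451.5, 306.6, 21.0]
eef_rot: [-0.038, 3.141, 0.001]
ft_force: [-3.5, -2.3, 5.2]
finger_gap: 19.7
gripper_force: 31.6
```

Request:
servo_tool(
  rotation=[
    [0,0,0],
    [0,0,0],
    [0,0,0],
    [0,0,0],
    [0,0,0],
    [0,0,0],
  ],
  slide=[
    [0,0,0.0007],
    [0,0.001,0.0007],
    [0,0.0025,0.0007],
    [0,0.004,0.0007],
    [0,0.005,0.0007],
    [0,0.005,0.0007],
  ],
  gripper=[0.01,0.01,0.01,0.01,0.01,0.01],
)

```text
time_s: 6.53
position: [452.1, 311.7, 21.0]
eef_rot: [-0.038, 3.139, 0.001]
ft_force: [0.4, -2.6, 5.8]
finger_gap: 19.8
gripper_force: 31.6
```

Request:
servo_tool(
  rotation=[
    [0,0,0],
    [0,0,0],
    [0,0,0],
    [0,0,0],
  ],
  slide=[
    [0,0.0005,0],
    [0,0.001,0],
    [0,0.0015,0],
    [0,0.0015,0],
  ],
  gripper=[0.01,0.01,0.01,0.01],
)

```text
time_s: 6.87
position: [452.1, 311.8, 21.0]
eef_rot: [-0.038, 3.14, -0.004]
ft_force: [-0.3, -6.0, 7.4]
finger_gap: 19.7
gripper_force: 31.9
```

```bash
python3 st.py
```

```text
t 6.8667 pos [452.08 311.79  21.02] yaw 1.3768140239195361 F [-0.32 -5.97  7.39] M [-1.05  0.24 -0.08] gap 19.69752099203089 31.857234835624695
```

Request:
servo_tool(
  rotation=[
    [0,0,0],
    [0,0,0],
    [0,0,0],
    [0,0,0],
    [0,0,0],
    [0,0,0],
    [0,0,0],
    [0,0,0],
  ],
  slide=[
    [0,0,0.0006],
    [0,0,0.0012],
    [0.003,0,0.0012],
    [0.006,0.0001,0.0012],
    [0.009,0.0002,0.0012],
    [0.012,0.0003,0.0012],
    [0.015,0.0004,0.0012],
    [0.018,0.0005,0.0012],
  ],
  gripper=[0.01,0.01,0.01,0.01,0.01,0.01,0.01,0.01],
)

```text
time_s: 7.53
position: [467.6, 312.2, 21.1]
eef_rot: [0.038, -3.137, 0.005]
ft_force: [-5.6, -6.3, 5.2]
finger_gap: 19.7
gripper_force: 31.8
```

```bash
python3 st.py
```

```text
t 7.5333 pos [467.59 312.16  21.07] yaw 1.3850472007764267 F [-5.64 -6.27  5.24] M [-1.07  0.66 -0.12] gap 19.657437554600957 31.767310202121735
```

Request:
servo_tool(
  rotation=[
    [0,0,0],
    [0,0,0],
    [0,0,0],
    [0,0,0],
    [0,0,0],
    [0,0,0],
    [0,0,0],
    [0,0,0],
    [0,0,0],
    [0,0,0],
  ],
  slide=[
    [0.003,0.0001,0.0005],
    [0.006,0.0001,0.0005],
    [0.009,0.0002,0.0005],
    [0.012,0.0002,0.0005],
    [0.015,0.0003,0.0005],
    [0.018,0.0004,0.0005],
    [0.021,0.0005,0.0005],
    [0.024,0.0005,0.0005],
    [0.027,0.0006,0.0005],
    [0.03,0.0007,0.0005],
  ],
  gripper=[0.01,0.01,0.01,0.01,0.01,0.01,0.01,0.01,0.01,0.01],
)

```text
time_s: 8.37
position: [497.5, 312.7, 21.1]
eef_rot: [0.039, -3.137, 0.005]
ft_force: [-5.8, -6.5, 4.4]
finger_gap: 19.3
gripper_force: 31.5
```

```bash
python3 st.py
```

```text
t 8.3667 pos [497.51 312.75  21.14] yaw 1.4082978242707611 F [-5.84 -6.47  4.38] M [-1.02  0.56  0.  ] gap 19.337225078316795 31.46014094352722
```

Request:
servo_tool(
  rotation=[
    [0,0,0],
    [0,0,0],
    [0,0,0],
    [0,0,0],
    [0,0,0],
    [0,0,0],
    [0,0,0],
    [0,0,0],
    [0,0,0],
    [0,0,0],
  ],
  slide=[
    [0.003,0.0001,0],
    [0.006,0.0001,0],
    [0.009,0.0002,0],
    [0.012,0.0002,0],
    [0.015,0.0003,0],
    [0.018,0.0004,0],
    [0.021,0.0005,0],
    [0.024,0.0005,0],
    [0.026,0.0006,0],
    [0.028,0.0006,0],
  ],
  gripper=[0.01,0.01,0.01,0.01,0.01,0.01,0.01,0.01,0.01,0.01],
)

```text
time_s: 9.2
position: [525.6, 313.4, 21.1]
eef_rot: [0.039, -3.137, 0.005]
ft_force: [-4.5, -5.4, 3.9]
finger_gap: 19.6
gripper_force: 31.4
```

```bash
python3 st.py
```

```text
t 9.2 pos [525.6  313.38  21.07] yaw 1.4169972127160122 F [-4.52 -5.35  3.9 ] M [-0.97  0.56  0.07] gap 19.562989070279578 31.43488258123398
```

Request:
servo_tool(
  rotation=[
    [0,0,0],
    [0,0,0],
    [0,0,0],
    [0,0,0],
    [0,0,0],
    [0,0,0],
    [0,0,0],
  ],
  slide=[
    [0.001,0,0],
    [0.002,0,0],
    [0.003,0.0001,0],
    [0.004,0.0001,0],
    [0.005,0.0001,0],
    [0.006,0.0001,0],
    [0.006,0.0001,0],
  ],
  gripper=[0.01,0.01,0.01,0.01,0.01,0.01,0.01],
)

```text
time_s: 9.78
position: [531.8, 313.5, 21.1]
eef_rot: [0.039, -3.137, 0.005]
ft_force: [-4.1, -6.4, 3.7]
finger_gap: 19.5
gripper_force: 31.4
```

```bash
python3 st.py
```

```text
t 9.7833 pos [531.79 313.52  21.11] yaw 1.4133894113574286 F [-4.07 -6.36  3.73] M [-0.95  0.42  0.09] gap 19.5459772114107 31.389042735099792
```

Pivot at ~616; continue slowly until a stop is felt.

Request:
servo_tool(
  rotation=[
    [0,0,0],
    [0,0,0],
    [0,0,0],
    [0,0,0],
    [0,0,0],
  ],
  slide=[
    [0.001,0,0],
    [0.002,0,0],
    [0.003,0.0001,0],
    [0.004,0.0001,0],
    [0.004,0.0001,0],
  ],
  gripper=[0.01,0.01,0.01,0.01,0.01],
)

```text
time_s: 10.2
position: [533.8, 313.6, 21.2]
eef_rot: [0.039, -3.133, 0.006]
ft_force: [-10.3, -7.2, 7.1]
finger_gap: 19.7
gripper_force: 31.9
```

```bash
python3 st.py
```

```text
t 10.2 pos [533.83 313.6   21.22] yaw 1.43409547321005 F [-10.3  -7.2   7.1] M [-1.06  1.14  0.12] gap 19.74415859844926 31.886656880378723
```

Request:
servo_tool(
  rotation=[
    [0,0,0],
    [0,0,0],
    [0,0,0],
  ],
  slide=[
    [0.0005,0,0],
    [0.001,0,0],
    [0.001,0,0],
  ],
  gripper=[0.01,0.01,0.01],
)

```text
time_s: 10.45
position: [533.9, 313.6, 21.3]
eef_rot: [0.039, -3.131, 0.006]
ft_force: [-12.3, -6.0, 8.8]
finger_gap: 19.7
gripper_force: 32.2
```

```bash
python3 st.py;python3 - <<'E'
from m import *
t=ctrl.grab_frame("top");s=ctrl.grab_frame("scene");cv2.imwrite("pics/top2.png",t)
a=cv2.resize(t[215:285,185:265],None,fx=4.9,fy=4.9,interpolation=cv2.INTER_CUBIC)
b=cv2.resize(s[300:390,350:480],None,fx=3,fy=3,interpolation=cv2.INTER_CUBIC)
h=np.zeros((360,790,3),np.uint8);h[:343,:392]=a[:343,:392];h[:270,400:790]=b[:,:390];cv2.imwrite("pics/z2.png",h)
E
```

```text
t 10.45 pos [533.86 313.58  21.32] yaw 1.4438717530862561 F [-12.27  -6.     8.8 ] M [-1.14  1.51  0.02] gap 19.72223060593693 32.156914472579956
```

View pics/z2.png

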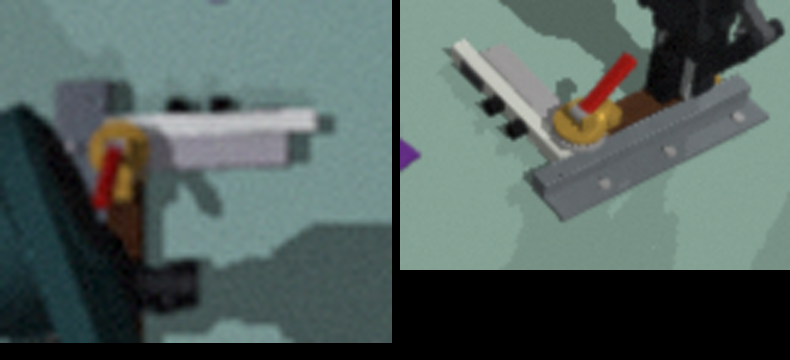

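The gauge is home: the blade lies flush along the white panel, the hub is in the corner and the stock is on the rail. Next I release and press the lever.

Request:
servo_tool(
  rotation=[
    [0,0,0],
    [0,0,0],
    [0,0,0],
    [0,0,0],
    [0,0,0],
    [0,0,0],
    [0,0,0],
    [0,0,0],
    [0,0,0],
    [0,0,0],
  ],
  slide=[
    [0,0,0],
    [0,0,0],
    [0,0,0],
    [0,0,0],
    [0,0,0.01],
    [0,0,0.03],
    [0,0,0.05],
    [0,0,0.07],
    [0,0,0.08],
    [0,0,0.08],
  ],
  gripper=[0.022,0.026,0.032,0.04,0.045,0.05,0.05,0.05,0.04,0.03],
)

```text
time_s: 11.38
position: [540.4, 316.1, 106.4]
eef_rot: [-0.038, 3.134, 0.006]
ft_force: [0.5, -0.9, 0.7]
finger_gap: 30.3
gripper_force: 0.0
```

Request:
servo_tool(
  rotation=[
    [0,0,0],
    [0,0,0],
    [0,0,0],
    [0,0,0],
    [0,0,0],
    [0,0,0],
  ],
  slide=[
    [0.01,0,0],
    [0.025,0,0],
    [0.04,0,0],
    [0.047,0,0],
    [0.047,0,0],
    [0.047,0,0],
  ],
  gripper=[0.015,0.005,0,0,0,0],
)

```text
time_s: 11.88
position: [584.8, 314.5, 100.3]
eef_rot: [0.037, -3.139, 0.001]
ft_force: [-0.4, -0.0, 0.6]
finger_gap: 0.1
gripper_force: 0.0
```

```bash
python3 st.py;python3 - <<'E'
from m import *
t=ctrl.grab_frame("top");cv2.imwrite("pics/top3.png",t);o=cv2.imread("pics/top2.png");g=t.astype(int)
for im in(o,t):
    hsv=cv2.cvtColor(im,cv2.COLOR_BGR2HSV)
    bl=(abs(im.astype(int)-np.array([160,150,150])).max(2)<30)&sub(im,218,246,243,250);y,x=np.nonzero(bl);P=ray("top",np.c_[x,y],14)[:,:2];print(len(x),P.mean(0))
E
```

```text
t 11.8833 pos [584.82 314.51 100.29] yaw 1.3598430328317193 F [-0.44 -0.03  0.58] M [-0.05  0.01  0.03] gap 0.08483890495050601 0.0
123 [619.63 256.61]
133 [619.14 256.23]
```

Request:
servo_tool(
  rotation=[
    [0,0,0],
    [0,0,0],
    [0,0,0],
    [0,0,0],
    [0,0,0],
    [0,0,0],
    [0,0,0],
    [0,0,0],
    [0,0,0],
    [0,0,0],
  ],
  slide=[
    [0,0,-0.01],
    [0,0,-0.02],
    [0,0,-0.03],
    [0,0,-0.034],
    [0,0,-0.037],
    [0,0,-0.04],
    [0,0,-0.043],
    [0.0004,0,-0.046],
    [0.0008,0,-0.049],
    [0.0012,0,-0.052],
  ],
  gripper=[0,0,0,0,0,0,0,0,0,0],
)

```text
time_s: 12.77
position: [586.5, 314.9, 49.7]
eef_rot: [-0.038, 3.141, 0.0]
ft_force: [-1.3, 0.2, 2.4]
finger_gap: 0.3
gripper_force: 1.3
```

```bash
python3 st.py
```

```text
t 12.7667 pos [586.49 314.87  49.67] yaw 1.3897886963706014 F [-1.27  0.16  2.43] M [0.02 0.27 0.03] gap 0.31597916268318305 1.2635707017034292
```

Request:
servo_tool(
  rotation=[
    [0,0,0],
    [0,0,0],
    [0,0,0],
    [0,0,0],
    [0,0,0],
    [0,0,0],
    [0,0,0],
  ],
  slide=[
    [0.0003,0,-0.002],
    [0.0006,0,-0.004],
    [0.0009,0,-0.006],
    [0.0012,0,-0.008],
    [0.0012,0,-0.01],
    [0.0012,0,-0.011],
    [0.0012,0,-0.012],
  ],
  gripper=[0,0,0,0,0,0,0],
)

```text
time_s: 13.35
position: [587.3, 314.9, 38.0]
eef_rot: [0.038, -3.141, 0.0]
ft_force: [-3.9, -1.0, 7.5]
finger_gap: -0.3
gripper_force: 3.9
```

```bash
python3 st.py
```

```text
t 13.35 pos [587.29 314.87  37.98] yaw 1.3906924968418082 F [-3.9  -1.    7.51] M [-0.13  0.72  0.01] gap -0.31583135825902625 3.90173330612015
```

Request:
servo_tool(
  rotation=[
    [0,0,0],
    [0,0,0],
    [0,0,0],
    [0,0,0],
  ],
  slide=[
    [0,0,-0.001],
    [0,0,-0.002],
    [0,0,-0.0025],
    [0,0,-0.0025],
  ],
  gripper=[0,0,0,0],
)

```text
time_s: 13.68
position: [587.3, 314.9, 37.8]
eef_rot: [0.038, -3.141, -0.0]
ft_force: [-7.1, -1.2, 10.6]
finger_gap: -0.1
gripper_force: 5.5
```

```bash
python3 st.py
```

```text
t 13.6833 pos [587.34 314.94  37.82] yaw 1.397826662429054 F [-7.13 -1.25 10.59] M [-0.31  1.12  0.01] gap -0.07885017695644961 5.452170325443149
```

Request:
servo_tool(
  rotation=[
    [0,0,0],
    [0,0,0],
    [0,0,0],
    [0,0,0],
  ],
  slide=[
    [0,0,-0.001],
    [0,0,-0.002],
    [0,0,-0.003],
    [0,0,-0.003],
  ],
  gripper=[0,0,0,0],
)

```text
time_s: 14.02
position: [587.4, 315.1, 37.5]
eef_rot: [-0.039, 3.14, 0.001]
ft_force: [-10.2, -3.1, 19.7]
finger_gap: 0.2
gripper_force: 9.8
```

```bash
python3 st.py
```

```text
t 14.0167 pos [587.43 315.13  37.54] yaw 1.406203737325626 F [-10.18  -3.12  19.67] M [-0.62  1.69  0.01] gap 0.20658022488820668 9.846696923486888
```

Request:
servo_tool(
  rotation=[
    [0,0,0],
    [0,0,0],
    [0,0,0],
    [0,0,0],
    [0,0,0],
    [0,0,0],
    [0,0,0],
    [0,0,0],
    [0,0,0],
    [0,0,0],
  ],
  slide=[
    [0,0,0.01],
    [0,0,0.03],
    [0,0,0.055],
    [0,0,0.075],
    [-0.015,0,0.075],
    [-0.035,-0.001,0.075],
    [-0.05,-0.001,0.075],
    [-0.053,-0.001,0.075],
    [-0.053,-0.001,0.075],
    [-0.053,-0.001,0.075],
  ],
  gripper=[0,0,0,0.02,0.04,0.05,0.05,0.05,0.05,0.05],
)

```text
time_s: 14.85
position: [535.3, 313.8, 107.3]
eef_rot: [-0.038, 3.14, -0.0]
ft_force: [-0.5, -0.4, 0.5]
finger_gap: 50.2
gripper_force: 0.0
```

```bash
python3 st.py;python3 - <<'E'
from m import *
t=ctrl.grab_frame("top");s=ctrl.grab_frame("scene");cv2.imwrite("pics/top4.png",t)
im=t;bl=(abs(im.astype(int)-np.array([160,150,150])).max(2)<30)&sub(im,218,246,243,250);y,x=np.nonzero(bl);P=ray("top",np.c_[x,y],14)[:,:2];print(len(x),P.mean(0))
a=cv2.resize(t[215:285,185:265],None,fx=4.9,fy=4.9,interpolation=cv2.INTER_CUBIC)
b=cv2.resize(s[300:390,350:480],None,fx=3,fy=3,interpolation=cv2.INTER_CUBIC)
h=np.zeros((360,790,3),np.uint8);h[:343,:392]=a[:343,:392];h[:270,400:790]=b[:,:390];cv2.imwrite("pics/z3.png",h)
E
```

```text
t 14.85 pos [535.29 313.84 107.31] yaw 1.3864051495527292 F [-0.54 -0.36  0.47] M [ 0.03 -0.02 -0.01] gap 50.2236486418518 0.0
136 [618.85 255.64]
```

View pics/z3.png

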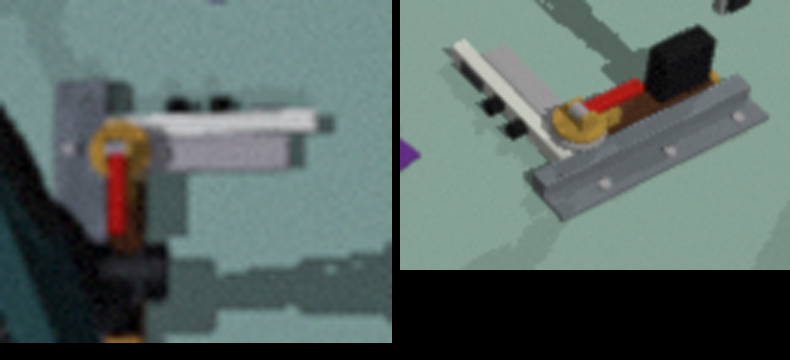

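The lever is level (red strip (117,155)→(117,232)) and the blade is still flush against the panel. Next I regrip the handle.

Request:
servo_tool(
  rotation=[
    [0,0,0],
    [0,0,0],
    [0,0,0],
    [0,0,0],
    [0,0,0],
    [0,0,0],
    [0,0,0],
    [0,0,0],
    [0,0,0],
    [0,0,0],
  ],
  slide=[
    [-0.001,0,-0.02],
    [-0.001,0,-0.04],
    [-0.001,0,-0.06],
    [-0.001,0,-0.078],
    [-0.001,0,-0.083],
    [-0.001,0,-0.083],
    [-0.001,0,-0.083],
    [-0.001,0,-0.083],
    [-0.001,0,-0.083],
    [-0.001,0,-0.083],
  ],
  gripper=[0.05,0.05,0.05,0.05,0.04,0.03,0.025,0.018,0.01,0.01],
  squeeze=40,
)

```text
time_s: 15.78
position: [534.5, 313.7, 25.7]
eef_rot: [-0.038, 3.139, 0.0]
ft_force: [1.0, -1.9, 0.4]
finger_gap: 19.8
gripper_force: 40.6
```

```bash
python3 st.py
```

```text
t 15.7833 pos [534.54 313.75  25.73] yaw 1.3732732794949527 F [ 1.04 -1.86  0.37] M [-0.28 -0.05 -0.02] gap 19.756687469815226 40.59816777706146
```

Request:
servo_tool(
  rotation=[
    [0,0,0],
    [0,0,0],
    [0,0,0],
    [0,0,0],
    [0,0,0],
    [0,0,0],
    [0,0,0],
    [0,0,0],
    [0,0,0],
    [0,0,0],
  ],
  slide=[
    [-0.003,-0.001,0.0005],
    [-0.008,-0.003,0.001],
    [-0.015,-0.006,0.004],
    [-0.022,-0.01,0.015],
    [-0.028,-0.02,0.03],
    [-0.034,-0.04,0.045],
    [-0.04,-0.065,0.05],
    [-0.045,-0.095,0.05],
    [-0.05,-0.125,0.05],
    [-0.055,-0.155,0.05],
  ],
  gripper=[0.01,0.01,0.01,0.01,0.01,0.01,0.01,0.01,0.01,0.01],
)

```text
time_s: 16.62
position: [476.7, 157.9, 74.3]
eef_rot: [0.04, -3.14, -0.0]
ft_force: [0.8, -0.3, -3.4]
finger_gap: 19.5
gripper_force: 40.2
```

Request:
servo_tool(
  rotation=[
    [0,0,0],
    [0,0,0],
    [0,0,0],
    [0,0,0],
    [0,0,0],
    [0,0,0],
    [0,0,0],
    [0,0,0],
    [0,0,0],
    [0,0,0],
  ],
  slide=[
    [0,-0.033,0],
    [0,-0.066,0],
    [0,-0.1,0],
    [0,-0.133,0],
    [0,-0.166,0],
    [0,-0.2,0],
    [0,-0.233,0],
    [0,-0.266,0],
    [0,-0.295,0],
    [0,-0.32,0],
  ],
  gripper=[0.01,0.01,0.01,0.01,0.01,0.01,0.01,0.01,0.01,0.01],
)

```text
time_s: 17.45
position: [477.1, -162.4, 74.2]
eef_rot: [0.037, -3.14, -0.001]
ft_force: [0.3, 0.0, -3.9]
finger_gap: 19.1
gripper_force: 40.2
```

Request:
servo_tool(
  rotation=[
    [0,0,0],
    [0,0,0],
    [0,0,0],
    [0,0,0],
  ],
  slide=[
    [0,-0.012,0],
    [0,-0.02,0],
    [0,-0.023,0],
    [0,-0.023,0],
  ],
  gripper=[0.01,0.01,0.01,0.01],
)

```text
time_s: 17.78
position: [478.3, -183.5, 74.3]
eef_rot: [0.038, -3.141, -0.002]
ft_force: [0.5, -0.1, -4.2]
finger_gap: 19.5
gripper_force: 40.2
```

```bash
python3 st.py
```

```text
t 17.7833 pos [ 478.28 -183.48   74.28] yaw 1.3894733209197057 F [ 0.49 -0.06 -4.16] M [ 0.1   0.17 -0.02] gap 19.51338157595182 40.18947958946228
```

```bash
python3 - <<'E'
from m import *
t=ctrl.grab_frame("top");s=ctrl.grab_frame("scene")
a=cv2.resize(t[210:300,340:450],None,fx=3.6,fy=3.6,interpolation=cv2.INTER_CUBIC)
b=cv2.resize(s[185:275,230:360],None,fx=3,fy=3,interpolation=cv2.INTER_CUBIC)
h=np.zeros((330,790,3),np.uint8);h[:324,:396]=a;h[:270,400:790]=b;cv2.imwrite("pics/z4.png",h)
E
```

```text
(no output)
```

View pics/z4.png

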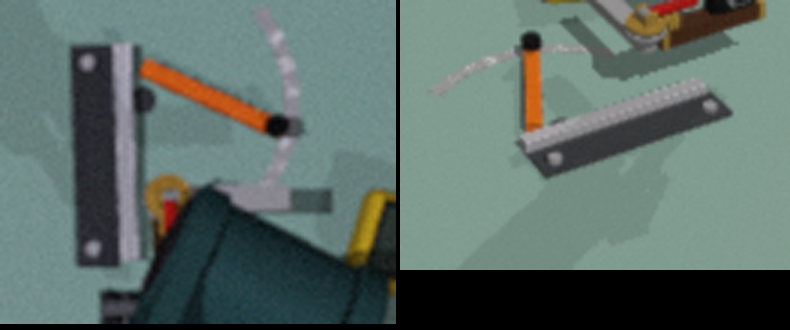

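Request:
servo_tool(
  rotation=[
    [0,0,0],
    [0,0,0],
    [0,0,0],
    [0,0,0],
    [0,0,0],
    [0,0,0],
  ],
  slide=[
    [0,0,-0.015],
    [0,0,-0.03],
    [0,0,-0.041],
    [0,0,-0.045],
    [0,0,-0.046],
    [0,0,-0.046],
  ],
  gripper=[0.01,0.01,0.01,0.01,0.01,0.01],
)

```text
time_s: 18.38
position: [478.7, -183.6, 28.4]
eef_rot: [0.039, -3.141, -0.001]
ft_force: [0.9, -0.0, -3.9]
finger_gap: 19.5
gripper_force: 40.1
```

Request:
servo_tool(
  rotation=[
    [0,0,0],
    [0,0,0],
    [0,0,0],
    [0,0,0],
  ],
  slide=[
    [0,0,-0.0007],
    [0,0,-0.0014],
    [0,0,-0.002],
    [0,0,-0.002],
  ],
  gripper=[0.01,0.01,0.01,0.01],
)

```text
time_s: 18.72
position: [478.9, -184.3, 26.9]
eef_rot: [-0.038, 3.141, -0.0]
ft_force: [0.1, 0.5, -3.7]
finger_gap: 19.8
gripper_force: 40.1
```

Request:
servo_tool(
  rotation=[
    [0,0,0],
    [0,0,0],
    [0,0,0],
  ],
  slide=[
    [0,0,-0.0007],
    [0,0,-0.0012],
    [0,0,-0.0012],
  ],
  gripper=[0.01,0.01,0.01],
)

```text
time_s: 18.97
position: [478.9, -184.3, 25.8]
eef_rot: [-0.038, 3.141, -0.0]
ft_force: [-2.0, 0.5, -1.4]
finger_gap: 19.5
gripper_force: 40.4
```

Request:
servo_tool(
  rotation=[
    [0,0,0],
    [0,0,0],
    [0,0,0],
    [0,0,0],
    [0,0,0],
    [0,0,0],
  ],
  slide=[
    [0,0.001,-0.0003],
    [0,0.0025,-0.0003],
    [0,0.004,-0.0003],
    [0,0.0055,-0.0003],
    [0,0.006,-0.0003],
    [0,0.006,-0.0003],
  ],
  gripper=[0.01,0.01,0.01,0.01,0.01,0.01],
)

```text
time_s: 19.47
position: [479.3, -178.3, 25.7]
eef_rot: [-0.038, 3.14, -0.001]
ft_force: [1.0, -1.1, 1.3]
finger_gap: 19.6
gripper_force: 40.8
```

```bash
python3 st.py
```

```text
t 19.4667 pos [ 479.27 -178.32   25.7 ] yaw 1.396637173782608 F [ 1.04 -1.07  1.35] M [-0.21 -0.04 -0.02] gap 19.613926823608203 40.82259714603424
```

Request:
servo_tool(
  rotation=[
    [0,0,0],
    [0,0,0],
    [0,0,0],
    [0,0,0],
    [0,0,0],
  ],
  slide=[
    [0,0.001,0],
    [0,0.002,0],
    [0,0.003,0],
    [0,0.004,0],
    [0,0.004,0],
  ],
  gripper=[0.01,0.01,0.01,0.01,0.01],
)

```text
time_s: 19.88
position: [479.2, -176.9, 25.8]
eef_rot: [-0.036, 3.14, -0.01]
ft_force: [0.3, -8.6, 0.6]
finger_gap: 19.6
gripper_force: 41.1
```

```bash
python3 st.py
```

```text
t 19.8833 pos [ 479.16 -176.93   25.75] yaw 1.3291884056611707 F [ 0.33 -8.64  0.6 ] M [-1.51 -0.02 -0.38] gap 19.636967006833633 41.050955057144165
```

Request:
servo_tool(
  rotation=[
    [0,0,0],
    [0,0,0],
    [0,0,0],
    [0,0,0],
    [0,0,0],
    [0,0,0],
    [0,0,0],
    [0,0,0],
    [0,0,0],
    [0,0,0],
  ],
  slide=[
    [0.002,-0.001,0],
    [0.005,-0.0009,0],
    [0.008,-0.0008,0],
    [0.011,-0.0008,0],
    [0.014,-0.0007,0],
    [0.017,-0.0006,0],
    [0.02,-0.0005,0],
    [0.023,-0.0005,0],
    [0.026,-0.0004,0],
    [0.029,-0.0003,0],
  ],
  gripper=[0.01,0.01,0.01,0.01,0.01,0.01,0.01,0.01,0.01,0.01],
)

```text
time_s: 20.72
position: [506.7, -176.6, 25.8]
eef_rot: [0.037, -3.139, 0.006]
ft_force: [-5.6, -7.4, 5.7]
finger_gap: 19.3
gripper_force: 41.4
```

```bash
python3 st.py
```

```text
t 20.7167 pos [ 506.74 -176.61   25.76] yaw 1.3550878178662913 F [-5.6  -7.42  5.71] M [-1.15  0.57 -0.1 ] gap 19.26513402500601 41.41614496707916
```

Request:
servo_tool(
  rotation=[
    [0,0,0],
    [0,0,0],
    [0,0,0],
    [0,0,0],
    [0,0,0],
    [0,0,0],
    [0,0,0],
    [0,0,0],
    [0,0,0],
    [0,0,0],
  ],
  slide=[
    [0.003,0,0.0005],
    [0.006,0.0001,0.0005],
    [0.009,0.0002,0.0005],
    [0.012,0.0002,0.0005],
    [0.015,0.0003,0.0005],
    [0.018,0.0004,0.0005],
    [0.021,0.0005,0.0005],
    [0.024,0.0005,0.0005],
    [0.027,0.0006,0.0005],
    [0.03,0.0007,0.0005],
  ],
  gripper=[0.01,0.01,0.01,0.01,0.01,0.01,0.01,0.01,0.01,0.01],
)

```text
time_s: 21.55
position: [536.3, -176.0, 25.9]
eef_rot: [0.037, -3.138, 0.006]
ft_force: [-4.8, -8.1, 3.9]
finger_gap: 19.3
gripper_force: 41.3
```

```bash
python3 st.py
```

```text
t 21.55 pos [ 536.29 -175.97   25.89] yaw 1.3604950381954382 F [-4.79 -8.09  3.85] M [-1.21  0.66 -0.  ] gap 19.25066400032909 41.28304302692413
```

Request:
servo_tool(
  rotation=[
    [0,0,0],
    [0,0,0],
    [0,0,0],
    [0,0,0],
    [0,0,0],
    [0,0,0],
    [0,0,0],
    [0,0,0],
    [0,0,0],
    [0,0,0],
  ],
  slide=[
    [0.002,0,0],
    [0.004,0,0],
    [0.006,0.0001,0],
    [0.008,0.0001,0],
    [0.01,0.0001,0],
    [0.012,0.0002,0],
    [0.014,0.0002,0],
    [0.016,0.0003,0],
    [0.017,0.0003,0],
    [0.018,0.0003,0],
  ],
  gripper=[0.01,0.01,0.01,0.01,0.01,0.01,0.01,0.01,0.01,0.01],
)

```text
time_s: 22.38
position: [554.2, -175.5, 25.8]
eef_rot: [0.037, -3.138, 0.006]
ft_force: [-4.9, -6.3, 4.9]
finger_gap: 19.1
gripper_force: 41.3
```

```bash
python3 st.py
```

```text
t 22.3833 pos [ 554.24 -175.55   25.85] yaw 1.3636085383209888 F [-4.87 -6.33  4.93] M [-1.13  0.64 -0.04] gap 19.088716344588487 41.28075420856476
```

Request:
servo_tool(
  rotation=[
    [0,0,0],
    [0,0,0],
    [0,0,0],
    [0,0,0],
    [0,0,0],
    [0,0,0],
    [0,0,0],
  ],
  slide=[
    [0.001,0,0],
    [0.002,0,0],
    [0.003,0.0001,0],
    [0.004,0.0001,0],
    [0.005,0.0001,0],
    [0.006,0.0002,0],
    [0.006,0.0002,0],
  ],
  gripper=[0.01,0.01,0.01,0.01,0.01,0.01,0.01],
)

```text
time_s: 22.97
position: [560.4, -175.4, 25.9]
eef_rot: [0.037, -3.139, 0.006]
ft_force: [-5.4, -6.3, 4.0]
finger_gap: 19.4
gripper_force: 41.3
```

```bash
python3 st.py
```

```text
t 22.9667 pos [ 560.36 -175.38   25.87] yaw 1.3664852298009862 F [-5.4  -6.26  4.04] M [-1.15  0.53 -0.03] gap 19.422789589995773 41.268998980522156
```

Request:
servo_tool(
  rotation=[
    [0,0,0],
    [0,0,0],
    [0,0,0],
    [0,0,0],
    [0,0,0],
    [0,0,0],
  ],
  slide=[
    [0.001,0,0],
    [0.002,0,0],
    [0.003,0.0001,0],
    [0.004,0.0001,0],
    [0.005,0.0001,0],
    [0.005,0.0001,0],
  ],
  gripper=[0.01,0.01,0.01,0.01,0.01,0.01],
)

```text
time_s: 23.47
position: [565.4, -175.3, 25.9]
eef_rot: [0.037, -3.139, 0.006]
ft_force: [-4.3, -6.7, 4.0]
finger_gap: 19.3
gripper_force: 41.3
```

```bash
python3 st.py
```

```text
t 23.4667 pos [ 565.36 -175.3    25.88] yaw 1.359662805561186 F [-4.34 -6.72  3.96] M [-1.1   0.55  0.  ] gap 19.310947563665728 41.27340495586395
```

Request:
servo_tool(
  rotation=[
    [0,0,0],
    [0,0,0],
    [0,0,0],
    [0,0,0],
    [0,0,0],
  ],
  slide=[
    [0.001,0,0],
    [0.002,0.0001,0],
    [0.003,0.0001,0],
    [0.004,0.0001,0],
    [0.004,0.0001,0],
  ],
  gripper=[0.01,0.01,0.01,0.01,0.01],
)

```text
time_s: 23.88
position: [569.4, -175.2, 25.9]
eef_rot: [0.037, -3.139, 0.006]
ft_force: [-4.3, -6.8, 3.5]
finger_gap: 19.4
gripper_force: 41.3
```

```bash
python3 st.py
```

```text
t 23.8833 pos [ 569.37 -175.18   25.88] yaw 1.3604851962621467 F [-4.28 -6.84  3.48] M [-1.12  0.54  0.04] gap 19.379713073460998 41.27536118030548
```

Request:
servo_tool(
  rotation=[
    [0,0,0],
    [0,0,0],
    [0,0,0],
    [0,0,0],
    [0,0,0],
  ],
  slide=[
    [0.001,0,0],
    [0.002,0.0001,0],
    [0.003,0.0001,0],
    [0.004,0.0001,0],
    [0.004,0.0001,0],
  ],
  gripper=[0.01,0.01,0.01,0.01,0.01],
)

```text
time_s: 24.3
position: [569.6, -175.2, 26.2]
eef_rot: [0.037, -3.13, 0.005]
ft_force: [-15.1, -6.2, 11.8]
finger_gap: 19.5
gripper_force: 42.4
```

```bash
python3 st.py;python3 - <<'E'
from m import *
t=ctrl.grab_frame("top");s=ctrl.grab_frame("scene");cv2.imwrite("pics/top5.png",t)
a=cv2.resize(t[205:295,340:450],None,fx=3.6,fy=3.6,interpolation=cv2.INTER_CUBIC)
b=cv2.resize(s[185:275,230:360],None,fx=3,fy=3,interpolation=cv2.INTER_CUBIC)
h=np.zeros((330,790,3),np.uint8);h[:324,:396]=a;h[:270,400:790]=b;cv2.imwrite("pics/z5.png",h)
E
```

```text
t 24.3 pos [ 569.63 -175.19   26.16] yaw 1.3575970544791858 F [-15.08  -6.21  11.85] M [-1.08  1.99  0.01] gap 19.512823827737833 42.37247049808502
```

View pics/z5.png

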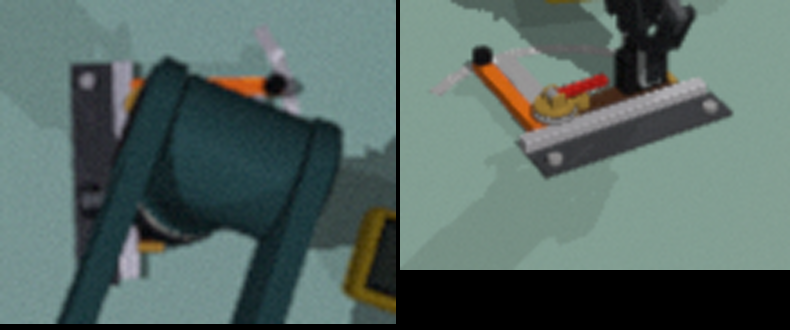

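Stop felt with the blade flush along the orange arm. I'll ease off the force, release and retreat upwards.

Request:
servo_tool(
  rotation=[
    [0,0,0],
    [0,0,0],
    [0,0,0],
    [0,0,0],
    [0,0,0],
    [0,0,0],
    [0,0,0],
    [0,0,0],
    [0,0,0],
    [0,0,0],
  ],
  slide=[
    [-0.001,0,0],
    [-0.002,0,0],
    [-0.002,0,0],
    [-0.002,0,0],
    [-0.002,0,0],
    [-0.002,0,0],
    [-0.002,0,0.01],
    [-0.002,0,0.03],
    [-0.002,0,0.06],
    [-0.002,0,0.09],
  ],
  gripper=[0.01,0.01,0.022,0.026,0.032,0.04,0.045,0.05,0.05,0.05],
)

```text
time_s: 25.23
position: [572.0, -172.1, 115.8]
eef_rot: [0.039, -3.139, -0.003]
ft_force: [0.8, -1.6, 0.2]
finger_gap: 49.9
gripper_force: 0.0
```

Request:
servo_tool(
  rotation=[
    [0,0,0],
    [0,0,0],
    [0,0,0],
    [0,0,0],
    [0,0,0],
    [0,0,0],
    [0,0,0],
    [0,0,0],
    [0,0,0],
    [0,0,0],
  ],
  slide=[
    [0,0,0.03],
    [-0.01,0.02,0.05],
    [-0.025,0.05,0.07],
    [-0.04,0.08,0.08],
    [-0.06,0.11,0.08],
    [-0.08,0.14,0.08],
    [-0.1,0.17,0.08],
    [-0.12,0.2,0.08],
    [-0.13,0.23,0.08],
    [-0.13,0.24,0.08],
  ],
  gripper=[0.05,0.05,0.05,0.05,0.05,0.05,0.05,0.05,0.05,0.05],
)

```text
time_s: 26.07
position: [440.6, 70.6, 196.7]
eef_rot: [-0.045, 3.14, 0.004]
ft_force: [1.1, 0.1, -0.6]
finger_gap: 50.4
gripper_force: 0.0
```

```bash
python3 st.py;python3 - <<'E'
from m import *
t=ctrl.grab_frame("top");s=ctrl.grab_frame("scene");cv2.imwrite("pics/top6.png",t)
a=cv2.resize(t[205:295,340:450],None,fx=3.6,fy=3.6,interpolation=cv2.INTER_CUBIC)
b=cv2.resize(s[185:275,230:360],None,fx=3,fy=3,interpolation=cv2.INTER_CUBIC)
h=np.zeros((330,790,3),np.uint8);h[:324,:396]=a;h[:270,400:790]=b;cv2.imwrite("pics/z6.png",h)
E
```

```text
t 26.0667 pos [440.56  70.65 196.71] yaw 1.6248580529007768 F [ 1.05  0.12 -0.61] M [-0.04 -0.05 -0.01] gap 50.37841033338174 0.0
```

View pics/z6.png

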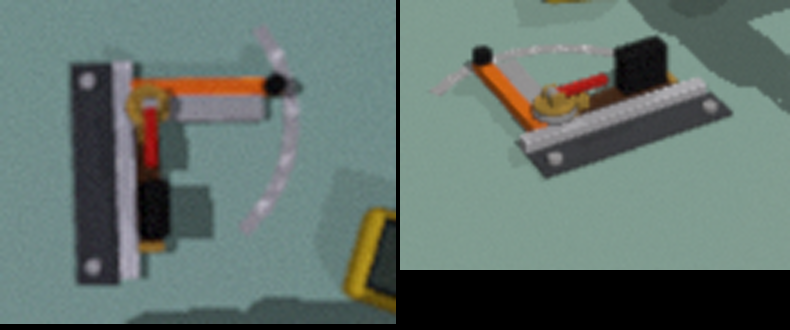

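The gauge lies along the fence with the blade flush on the orange arm ((135,85)→(275,85)) and the lever down; the gripper is clear. I'm handing in the job.

```bash
python3 -c "
from cell import ctrl
print(ctrl.job_done())"
```

```text
the job is handed in; nothing more can be done
None
```

The gauge was locked while flush on the case's panel, then slid home along the jig fence so its blade swung the orange arm to the panel's angle; I left it there, released, and handed the job in at about 26 s without touching the bystanders.

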